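# Hang the second arm of the drying stand and set the tube rack on it

### The job

The drying stand on the desk has one arm hung on one of its two slotted posts. Take the loose matching arm, hook both its claws into the slots of the bare post level with the hung arm, and press it down until the spring catch locks it fully home; then set the loose rack of glass tubes upright and square across both arms, roughly centred between them. Never tip the rack over, leave the jar, bottles and carton where they stand, and let go of everything at the end.

Things in the scene. Friction and masses are not known exactly. Their poses are not given: they have to be found in the camera images.
- beam_mid (a point): Centre of the loose arm's aluminium beam, 26 mm wide (y) and 28 mm tall; grip it here, across y. The arm stands upright on the desk on its flat underside, 14 mm below this point. x: along the beam to the claws; z up. The beam runs 90 mm to -x (black end cap, lip up to 40 mm above the underside) and 95 mm to +x, where a back plate stands. 0.2 to 0.33 kg, balanced within 12 mm of here.
- loose_arm: The loose arm. Origin on its underside below beam_mid, axes as there. Its back plate is 36 mm wide, 5 mm thick, from the underside up to 76 mm; its rear face lies at x = 100 mm. Two dark steel claws stick out of that face; they reach x = 110.5 mm.
- claw_low (a point): Lower claw of the loose arm, where its neck leaves the back plate (x 100, y 0, 28 mm above the arm's underside: the neck's lower edge). Each claw is 6 mm wide: a neck 7 mm tall runs 5.5 mm back, then a tongue 5 mm thick hangs 14 mm below the neck. The upper claw is alike, 35 mm higher.
- heel (a point): Bottom edge of the loose arm's back plate at its rear face, centre line (x 100 mm, z 0 on the arm). Fully home it coincides with seat_bare and the axes are parallel.
- thumb_tab (a point): Middle of the top of the loose arm's thumb tab: a level flange 22 mm deep, 34 mm wide, 4 mm thick, folded forward from the top of the back plate, 76 mm above the underside, 14 mm in front of the plate's rear face. Press here with closed fingers: pressed far out on the beam, the arm jams instead of sliding down.
- seat_bare (a point): Point on the front face of the bare slotted post, centre line, 105 mm above the desk: where heel rests when home. x level into the post (away from the robot), y along the face, z up. The post is a hollow channel 40 mm wide with a 4 mm thick face; its black cap's top is 102 mm above this point. Five slots 10 mm wide, 29 mm tall, lower edges at -77, -42, -7, 28, 63 mm from here.
- slot_low (a point): Middle of the lower edge of the bare post's slot for the lower claw (28 mm above seat_bare; the upper claw takes the slot 35 mm higher). Hold the arm level 15 to 21 mm above home (18 is best), move it along +x until the plate meets the face, then lower it. Below 12 mm above home the claws hold it; at 10 its foot meets the catch: then press. Home, the necks rest on the slots' lower edges.
- catch (a joint): Sprung steel wedge in the bare post's slot below the claws' slots: 3 mm out of the face, 5 to 10.5 mm above seat_bare, ramp on top, flat below. Value in m: 0 fully out, 0.007 fully in. The arm's foot pushes it in going down; at the bottom it snaps out over the foot and locks the arm (1.5 mm play). Takes about 8 to 16 N on the thumb tab; the arm's weight is not enough.
- post_used: The other post, alike, with the hung arm fixed on it. Origin on the desk under the middle of its front face, x into the post, away from the robot, z up. The posts stand 120 mm apart, faces in one plane; which of them is on the left varies.
- hung_mid (a point): Centre of the hung arm's beam (an arm of the same shape as the loose one), 119 mm above the desk; axes as beam_mid. The beams' tops are 133 mm above the desk when home.
- stand: Grey foot of the stand, fixed: origin on the desk midway between the posts in the plane of their faces, x away from the robot, y along the faces. A bar 176 mm wide under the posts and two flat rails, 28 mm wide and 12 mm tall, that run 156 mm forward under the arms.
- arms_middle (a point): Point midway between the two arms' places, level with the tops of the beams (133 mm above the desk), 108 mm in front of the post faces; axes as stand. The middle of the rack's underside belongs about here.
- rack_mid (a point): Centre of the loose steel rack with glass tubes: 36 mm wide (x), 171 mm long (y), 76 mm to the tube tops; this point is 38 mm above its underside. Shelves at 22-26 and 44-48 mm, end walls to 52 mm. Grip it across the 36 mm, here. It stands at the front of the desk left or right of the stand (not the similar rack far back at the right). 0.18 to 0.28 kg.
- tube_rack: The same rack; origin under its centre, z up, y along its length.
- jar: Bystander: glass jar, 61 mm wide, 60 mm tall, standing between the rails under the arms. Origin under its centre.
- wash_bottle: Bystander: white squeeze bottle with a nozzle, 51 mm wide, 144 mm tall, in front of the stand. Origin under its centre.
- small_bottle: Bystander: amber bottle with a white cap, 41 mm wide, 82 mm tall, just beyond the claws of the loose arm at the start. Origin under its centre.
- slide_carton: Bystander: carton 63 x 106 mm, 68 mm tall, near the far end of the rack at the start. Origin under its centre.
Things that resemble listed ones, but are neither listed nor needed, are in the scene too. What is shaped like the tube_rack but pink is not meant.

How it is judged:
By the outcome, as a careful person would: the job done as asked, in the order asked, and still so for the second after the job is handed in, with the robot touching nothing.
It also fails if it takes over 72 s, if anything falls off the work surface, if the arm or the gripper's body presses on something with over 40 N, if the wrist force passes 120 N, or if a joint passes its speed limit or range.

### The arm

A 6-joint arm with a two-finger parallel gripper is mounted at the origin on a cart in front of the work surface, level with it; the furniture and walls round the work are solid. World frame = base frame: x ahead of the robot, y to its left, z up, the work surface at z = 0. Lengths are in m, angles in rad, forces in N, time in s.
With the tool pointing down it reaches from about 0.25 to 0.775 m from the base axis. Payload 4 kg.
Tool frame: the origin (TCP) lies at the centre of the arm's flange, where the gripper is bolted on; the fingertips stand 199 mm ahead of it and the grasp point (between the pads) lies 180 mm ahead of it (robot.tcp_to_tips is the distance from the TCP to the fingertips, in m); z points along the fingers, y is the line along which they close (so a half turn about z gives the same grasp; the last joint's range is limited). The gripper opens to 94 mm and grips with 3 to 60 N. Pads are 16 mm wide; open, the fingers measure 119 mm over their backs; the gripper's body (75 mm by 177 mm) begins 78 mm behind the grasp point.
Start: joints at [1.004, 0.087, 1.371, -0, 1.684, -0.103], TCP at [0.246, 0.492, 0.405] pointing down, gripper open.
Joint ranges: [-3.1, 3.1], [-0.76, 2.03], [0.27, 2.55], [-1.08, 4.22], [0.17, 2.65], [-2.57, 2.57]. Speed limits (rad/s): [2.79, 2.79, 3.14, 3.14, 3.14, 3.14].

### API

Orientations are given as [roll, pitch, yaw] about the fixed x, y, z axes, in that order (R = Rz(yaw) Ry(pitch) Rx(roll)).
In Python, from bench import telemetry, snapshot, ticket, robot gives the robot as it stands.
- The arm moves only by the tool apply_moves, never from a script. Its argument "moves" is a list that holds one entry, the list of rows, each a list of 5 numbers: the shift along the tool's x, y, z in units of 50 mm (1.0 is 50 mm), then the turn about the tool's z in units of 10 degrees (1.0 is 10 degrees), then the closure, from 0 (fully open) to 1 (shut). A call has 1 to 10 rows; each row is the pose to reach, as a shift and turn from the pose commanded when the call began, along the tool's axes at that moment; what a row does not reach only later rows make up. A row lasts 1/8 s, in which the tool goes at most 62.5 mm and 10.7 degrees, less where a joint would pass 70% of its speed; a pose out of reach is approached as far as the arm can. A call with a gripper value outside its range is refused whole. The fingers move at their own pace and stop on an object; the grip force is fixed at half the most. Time passes only in rows, so rows that repeat a pose let the fingers close. It gives the time, the measured TCP pose, the force, the opening and the grip force at its end, in the units of the state.
- telemetry.get_obs(): the state, without advancing time (a new reading comes with each control period).
- snapshot(name): name is "scene" or "top" or "wrist"; returns a dict with "image" (420x560x3 uint8, red, green, blue), "fovy" (degrees; the focal length in pixels is half the picture's height over the tangent of half this angle, whatever the lens; pixels are square), "cx", "cy" (the principal point, pixels), "R" (3x3) and "t" (3): a world point X has camera coordinates R X + t. Camera axes: x right, y down, z forward; pixel columns grow to the right and rows downward; lengths in m; the calibration is good to about 2 mm. A picture is of the moment at which its call begins. There is no depth.
- ticket.close_job(): hands the job in; it is judged then, once.
The state is a dict: "time": time; "joint_positions": joint angles; "qvel": joint speeds; "joint_torque": joint torques, N m; "tool_pos": TCP position; "ee_rot": TCP orientation; "wrist_force": force on the tool from outside, world axes, zero at the start; "wrist_torque": the same for the moment, N m; "width": finger opening in m; "finger_force": force on a finger pad.
Only numpy, scipy, OpenCV 4.12 (cv2) and the standard library are available. Lean on these libraries where they do the work, as an engineer would, in place of code of your own. Each camera call takes 0.05 s, during which the arm holds its last target. There are 200 camera calls.

## Working session

There is one attempt and no reset: what is moved stays moved. The work goes in short steps, Python scripts to look and compute and a tool call to move; the robot and the scene stay as the last step left them, time stands still between calls to the robot, and variables do not carry over. Pictures are saved under pics/ and viewed, at most 14 in all, crops included, and the job is handed in when it is done.

Besides the shell and the picture viewer there is one more tool, called after "Call:" as name([rows], argument=value, ...), one row to a line, values as JSON. apply_moves: Moves the arm, as the interface text tells. Its arguments: {"type":"object","properties":{"moves":{"type":"array","items":{"type":"array","items":{"type":"array","items":{"type":"number"}}}}},"required":["moves"]}

```bash
mkdir -p pics; ls
cat > h.py <<'E'
import numpy as np, cv2
from bench import telemetry, snapshot, ticket, robot
def snap(n,f):
    s=snapshot(n); cv2.imwrite('pics/'+f+'.png',s['image'][:,:,::-1]); np.save('pics/'+f+'.npy',s,allow_pickle=True); return s
def load(f): return np.load('pics/'+f+'.npy',allow_pickle=True).item()
def ray(s,u,v):
    f=210/np.tan(np.radians(s['fovy'])/2); R=np.array(s['R']); t=np.array(s['t'])
    d=R.T@np.array([(u-s['cx'])/f,(v-s['cy'])/f,1.]); return -R.T@t,d
def onz(s,u,v,z):
    c,d=ray(s,u,v); return c+d*(z-c[2])/d[2]
def proj(s,X):
    f=210/np.tan(np.radians(s['fovy'])/2); p=np.array(s['R'])@np.array(X)+np.array(s['t']); return np.array([s['cx']+f*p[0]/p[2],s['cy']+f*p[1]/p[2]])
def tri(s1,a,s2,b):
    c1,d1=ray(s1,*a); c2,d2=ray(s2,*b)
    k=np.linalg.lstsq(np.c_[d1,-d2],c2-c1,rcond=None)[0]; p,q=c1+k[0]*d1,c2+k[1]*d2
    return (p+q)/2,np.linalg.norm(p-q)
E
python3 - <<'E'
from h import *
a=snap('scene','s0');b=snap('top','t0')
for s in(a,b): print(s['fovy'],s['cx'],s['cy'],-np.array(s['R']).T@s['t'])
print(telemetry.get_obs())
E
```

```text
pics
46.414539618572675 281.15013709427774 206.60036059493717 [-0.07844694 -0.65296613  1.25153084]
42.907575132805384 283.47270554795165 203.01041417075615 [0.26356418 0.0666544  1.70900123]
{'time': 0.1, 'joint_positions': array([ 1.00390798e+00,  8.78838357e-02,  1.37211829e+00, -2.73659563e-07,
        1.68359545e+00, -1.03075562e-01]), 'qvel': array([-0.00067446, -0.00107699, -0.00197839,  0.00091716, -0.00117269,
       -0.00109103]), 'joint_torque': array([ 2.31612546e-03, -3.41251624e+01, -3.03302586e+01,  7.19910627e-02,
        3.04011733e-02, -1.07898668e-04]), 'tool_pos': array([0.24598461, 0.49180985, 0.40361163]), 'ee_rot': array([-3.13959834e+00, -2.06022609e-04,  2.67777963e+00]), 'wrist_force': array([0.23888524, 0.68040753, 0.48847   ]), 'wrist_torque': array([-0.00214462, -0.00257342, -0.01810092]), 'finger_force': 0.0, 'width': 0.09357969866239217}
```

View pics/s0.png

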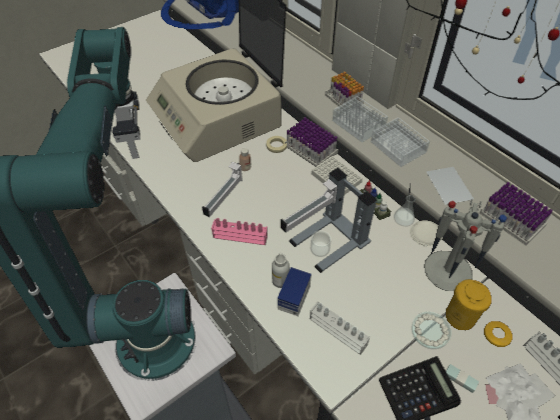

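View pics/t0.png

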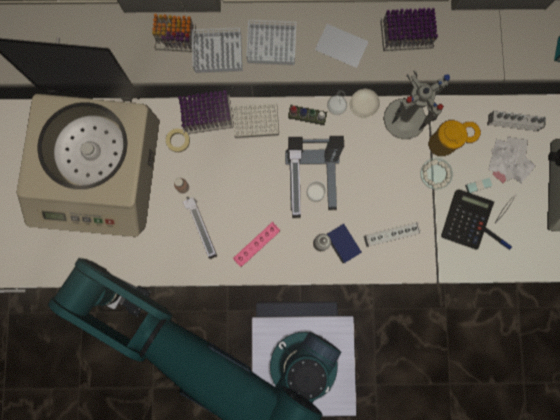

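Scene: loose arm at top-view (200,226), with its end cap at (212,254) and claws at (188,201). The hung arm is on the left post (295,185), so the bare post is the right one (334,150). Candidates for the rack: white rack at (392,235), pink rack at (257,243), back-right rack at (517,120). I choose (392,235). For the loose arm, the only lookalike is the hung one. One close crop to check.

Run:
```python
from h import *
t=load('t0')['image'][:,:,::-1]
a=cv2.resize(t[170:270,160:290],None,fx=3,fy=3,interpolation=3)
b=cv2.resize(t[125:255,280:425],None,fx=2.7,fy=2.7,interpolation=3)
c=np.zeros((360,800,3),np.uint8); c[:300,:390]=a; c[:351,400:400+b.shape[1]]=b[:,:400]
cv2.imwrite('pics/c0.png',c)
s=load('t0')
for n,p,z in [('armcap',(212,255),.03),('armplate',(190,202),.076),('rackL',(366,242),.052),('rackR',(419,229),.052),('hungcap',(296,215),.133),('hungplate',(295,155),.18),('barecap',(336,145),.207)]:
    print(n,onz(s,*p,z).round(3))
```

```text
armcap [0.347 0.281 0.03 ]
armplate [0.508 0.344 0.076]
rackL [ 0.382 -0.199  0.052]
rackR [ 0.421 -0.366  0.052]
hungcap [0.458 0.019 0.133]
hungplate [0.629 0.022 0.18 ]
barecap [ 0.652 -0.096  0.207]
```

View pics/c0.png

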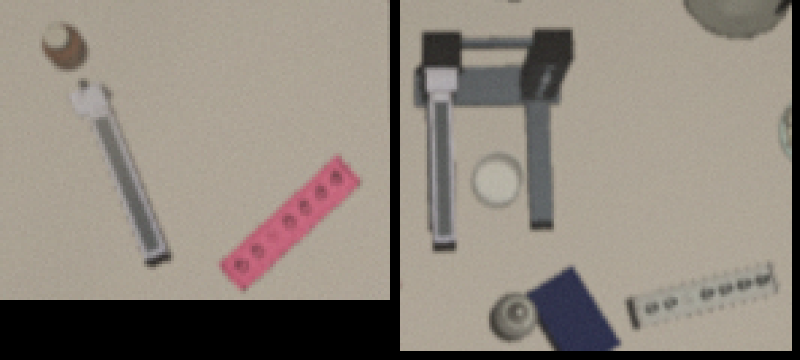

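Call:
apply_moves([
  [[-4.9,-1.57,0.4,-4.6,0],[-4.9,-1.57,0.4,-4.6,0],[-4.9,-1.57,0.4,-4.6,0],[-4.9,-1.57,0.4,-4.6,0],[-4.9,-1.57,0.4,-4.6,0],[-4.9,-1.57,0.4,-4.6,0]],
])

```text
time: 0.85
tool_pos: [0.4313, 0.3105, 0.3836]
ee_rot: [-3.141, -0.002, -2.807]
wrist_force: [0.0, 0.8, 0.5]
width: 0.0947
finger_force: 0.0
```

Run:
```python
from h import *
a=snap('wrist','w1')
print(a['fovy'],a['cx'],a['cy'],-np.array(a['R']).T@a['t'],a['R'])
o=telemetry.get_obs();print(o['time'],o['tool_pos'],o['ee_rot'],o['joint_positions'])
print(robot)
```

```text
64.35591616254295 275.12841374557195 205.65226751768654 [0.36062831 0.28677335 0.36369234] [[-3.28711464e-01  9.44430100e-01 -7.48081307e-04]
 [ 9.12785492e-01  3.17900598e-01  2.56440745e-01]
 [ 2.42428174e-01  8.36121748e-02 -9.66559664e-01]]
0.9 [0.43042131 0.31153237 0.38397467] [ 3.14119719e+00 -1.62344274e-03 -2.80592940e+00] [ 5.19587598e-01  5.10788213e-02  1.44993306e+00  6.87448999e-04
  1.64210449e+00 -1.38682320e+00]
<Robot object at 0x7f12b9a8c050>
```

View pics/w1.png

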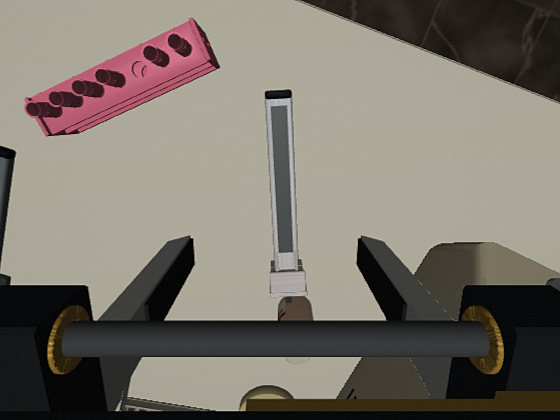

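Wrist view: the beam runs from the end cap (278,93) down to the thumb tab (288,282), nearly along the image column, with the amber bottle beyond it. Next I measure the axis.

Run:
```python
from h import *
s=load('w1'); im=s['image']
hsv=cv2.cvtColor(im,cv2.COLOR_RGB2HSV)
# strip grey-green insert on beam top: low V
P=[]
for v in range(120,245,10):
    r=cv2.GaussianBlur(im,(3,3),0)[v,245:325].astype(int); 
    sat=r[:,0]-r[:,2]  # warm desk vs neutral metal
    idx=np.where(sat<9)[0]; print(v,245+idx.min(),245+idx.max(),len(idx)) if len(idx) else print(v)
    P.append((245+(idx.min()+idx.max())/2,v))
W=np.array([onz(s,*p,.028) for p in P]); 
d=np.polyfit(W[:,0],W[:,1],1); print('heading',np.degrees(np.arctan(d[0])),W[0],W[-1])
for p,z in [((278.5,90.5),.04),((279,98),.04),((288,271),.076),((288,293),.076)]: print(p,onz(s,*p,z))
col=im[80:300,281].astype(int).sum(1); print([(80+i,int(c)) for i,c in enumerate(np.diff(col)) if abs(c)>60])
```

```text
120 267 291 25
130 267 292 26
140 268 292 25
150 268 292 25
160 269 293 25
170 270 293 24
180 270 294 25
190 271 294 24
200 271 294 24
210 272 295 24
220 273 295 23
230 273 296 24
240 274 296 23
heading 22.330677436605807 [0.36204857 0.2909956  0.028     ] [0.47725493 0.33828141 0.028     ]
(278.5, 90.5) [0.33736692 0.28170243 0.04      ]
(279, 98) [0.34341486 0.28431479 0.04      ]
(288, 271) [0.48886478 0.34399836 0.076     ]
(288, 293) [0.51051876 0.351776   0.076     ]
[(89, -412), (90, -118), (97, 217), (98, 341), (104, -124), (105, -165), (252, 255), (268, -86), (269, -237), (270, -67), (271, 240), (272, 101), (291, -64), (292, 78), (298, -167)]
```

Call:
apply_moves([
  [[0.16,0.14,1.2,-0.31,0],[0.16,0.14,2.4,-0.31,0],[0.16,0.14,3.2,-0.31,0],[0.16,0.14,3.6,-0.31,0],[0.16,0.14,3.6,-0.31,0.3],[0.16,0.14,3.6,-0.31,1],[0.16,0.14,3.6,-0.31,1],[0.16,0.14,3.6,-0.31,1],[0.16,0.14,3.6,-0.31,1],[0.16,0.14,3.6,-0.31,1]],
])

```text
time: 2.15
tool_pos: [0.4202, 0.316, 0.2049]
ee_rot: [3.141, 0.0, -2.749]
wrist_force: [0.3, 0.9, 0.3]
width: 0.0373
finger_force: 0.0
```

Run:
```python
from h import *
# stand geometry from top & scene
o=telemetry.get_obs();print(o['time'],o['tool_pos'],o['ee_rot'],o['wrist_force'],o['wrist_torque'],o['width'],o['finger_force'])
t=load('t0')['image'][:,:,::-1]; s=load('s0')['image'][:,:,::-1]
c=np.zeros((480,800,3),np.uint8)
c[:,:350]=cv2.resize(t[130:226,278:348],None,fx=5,fy=5,interpolation=3)
c[:,355:795]=cv2.resize(s[160:280,275:385],None,fx=4,fy=4,interpolation=3); cv2.imwrite('pics/c1.png',c)
```

```text
2.15 [0.42024117 0.31599603 0.2048997 ] [ 3.14148021e+00  3.63341838e-04 -2.74866599e+00] [0.3365551  0.85773838 0.2633082 ] [ 0.07760753 -0.0799868  -0.05595471] 0.03732471549052895 0.0
```

View pics/c1.png

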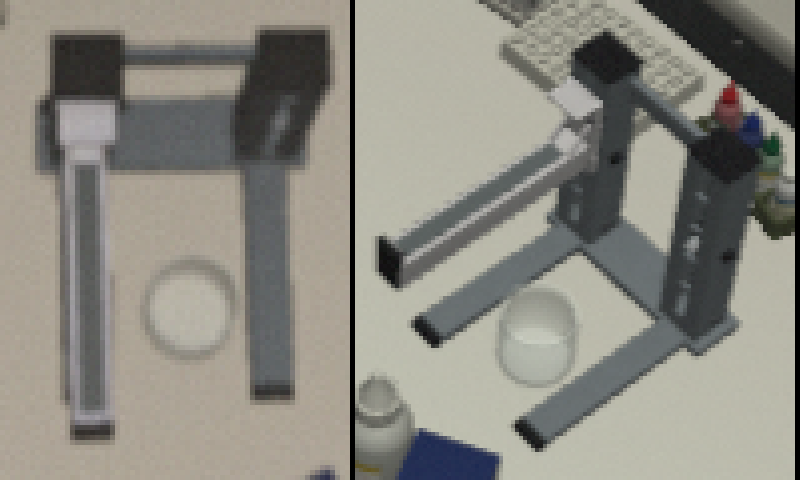

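Call:
apply_moves([
  [[0,0,0,0,1],[0,0,0,0,1],[0,0,0,0,1],[0,0,0,0,1],[0,0,-0.4,0,1],[0,0,-1.4,0,1],[0,0,-2.6,0,1],[0,0,-3.7,0,1],[0,0,-4.4,0,1],[0,0,-4.4,0,1]],
])

```text
time: 3.4
tool_pos: [0.4202, 0.3164, 0.4277]
ee_rot: [3.14, 0.007, -2.748]
wrist_force: [-0.8, 0.5, -1.8]
width: 0.0258
finger_force: 30.0
```

Run:
```python
from h import *
o=telemetry.get_obs();print(o['time'],o['tool_pos'],o['ee_rot'],o['wrist_force'],o['wrist_torque'],o['width'],o['finger_force'])
s=load('t0')
f=lambda x,y:(278+x/5-.4,130+y/5-.4)   # crop->px
for n,p,z in [('hung cap end',(92,440),.145),('hung beam lo',(90,415),.133),('hung beam hi',(84,165),.133),('tab front',(86,147),.181),('tab back',(86,100),.181),('Lcap TL',(52,36),.207),('Lcap TR',(122,36),.207),('Lcap BL',(52,100),.207),('Rcap TL',(260,31),.207),('Rcap TR',(329,31),.207),('rail end',(272,398),.012),('rail hi',(267,178),.012)]:
    print(n,onz(s,*f(*p),z).round(4))
```

```text
3.4 [0.42024508 0.31635268 0.42765724] [ 3.13997519  0.00651071 -2.7480359 ] [-0.75109488  0.53418459 -1.76662978] [ 0.06011839  0.05118266 -0.04713274] 0.02577287789323325 29.994664192199707
hung cap end [0.4488 0.0199 0.145 ]
hung beam lo [0.4652 0.0205 0.133 ]
hung beam hi [0.6171 0.0223 0.133 ]
tab front [0.6171 0.0224 0.181 ]
tab back [0.6453 0.022  0.181 ]
Lcap TL [0.6769 0.042  0.207 ]
Lcap TR [0.6766 0.0015 0.207 ]
Lcap BL [0.639  0.0424 0.207 ]
Rcap TL [ 0.679  -0.0785  0.207 ]
Rcap TR [ 0.6787 -0.1184  0.207 ]
rail end [ 0.4907 -0.0998  0.012 ]
rail hi [ 0.6347 -0.0997  0.012 ]
```

Call:
apply_moves([
  [[0.15,-0.7,0,0.2,1],[0.4,-1.8,0,0.5,1],[0.7,-3.0,0,0.9,1],[0.95,-4.1,0,1.2,1],[1.2,-5.2,0,1.5,1],[1.45,-6.3,0,1.8,1],[1.7,-7.4,0,2.05,1],[1.89,-8.2,0,2.19,1],[1.89,-8.2,0,2.19,1],[1.89,-8.2,0,2.19,1]],
])

```text
time: 4.65
tool_pos: [0.4898, -0.0986, 0.4222]
ee_rot: [3.139, -0.004, -3.131]
wrist_force: [0.2, -0.7, -1.8]
width: 0.0258
finger_force: 30.0
```

Run:
```python
from h import *
o=telemetry.get_obs();print(o['time'],o['tool_pos'],o['ee_rot'],o['width'],o['finger_force'])
snap('wrist','w2');snap('top','t2')
```

```text
4.65 [ 0.48983245 -0.09859131  0.42215937] [ 3.13925879 -0.00398586 -3.13058972] 0.025836265521535683 29.994838535785675
```

View pics/w2.png

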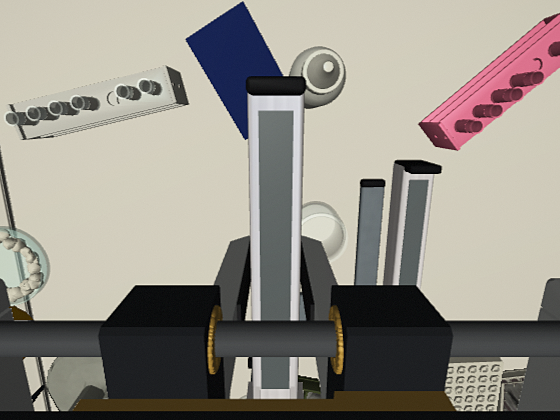

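Wrist view: held beam in the centre column with its cap at (276,86). The hung beam runs from its cap (418,166) down to (410,280). The rack is at (97,102) and the bare rail is hidden. Next, the hung beam's line against the held beam.

Run:
```python
from h import *
s=load('w2'); im=s['image']; g=cv2.cvtColor(cv2.GaussianBlur(im,(3,3),0),cv2.COLOR_RGB2GRAY).astype(int)
def edges(r,a,b,thr=12):
    d=np.diff(g[r,a:b]); return [(a+i,int(x)) for i,x in enumerate(d) if abs(x)>thr]
for r in (180,210,240,270): print(r,edges(r,375,450))
for r in (110,180,250): print(r,edges(r,235,315))
print(edges.__name__,[ (100+i,int(x)) for i,x in enumerate(np.diff(g[100:200,418])) if abs(x)>12],[ (60+i,int(x)) for i,x in enumerate(np.diff(g[60:120,276])) if abs(x)>12])
```

```text
180 [(382, 25), (383, 51), (384, 64), (385, 40), (390, -31), (391, -57), (392, -34), (401, 32), (402, 40), (403, 23), (407, -21), (408, -41), (409, -27), (427, 33), (428, 38), (429, 16), (431, -15), (433, 16)]
210 [(381, 33), (382, 46), (383, 19), (387, -16), (388, -48), (389, -49), (390, -14), (398, 29), (399, 41), (400, 26), (404, -28), (405, -50), (406, -29), (423, 19), (424, 47), (425, 42), (427, -14)]
240 [(379, 43), (380, 44), (385, -43), (386, -63), (387, -22), (395, 27), (396, 43), (397, 29), (401, -32), (402, -53), (403, -25), (420, 39), (421, 49), (422, 21), (424, -16), (426, 14)]
270 [(376, 33), (377, 46), (378, 19), (382, -31), (383, -55), (384, -33), (392, 25), (393, 43), (394, 32), (398, -33), (399, -54), (400, -26), (416, 18), (417, 50), (418, 42), (420, -13)]
110 [(246, 43), (247, 63), (248, 38), (257, -17), (258, -13), (292, 18), (293, 19), (299, -18), (300, -24), (301, -30), (302, -14), (303, 31), (304, 43)]
180 [(247, -25), (248, -18), (249, 13), (250, 17), (257, -29), (258, -47), (259, -25), (291, 47), (292, 48), (293, 13), (298, -17), (299, -31), (300, -25), (301, 18), (302, 42), (303, 15)]
250 [(246, -22), (247, -29), (248, 14), (249, 69), (250, 68), (251, 25), (258, -39), (259, -57), (260, -19), (290, 50), (291, 50), (292, 14), (297, -18), (298, -35), (299, -60), (300, -62), (301, -13), (302, 29), (303, 25)]
edges [(121, -26), (122, -41), (123, -14), (124, 35), (125, 38), (158, -52), (159, -87), (160, -55), (172, 48), (173, 106), (174, 49), (178, -36), (179, -48), (180, -22)] [(60, -27), (61, -35), (62, -41), (63, -33), (64, -17), (75, -13), (93, 17), (94, 76), (95, 87), (96, 30), (109, -35), (110, -41), (111, -16)]
```

Run:
```python
from h import *
s=load('w2')
def line(P,z):
    W=np.array([onz(s,*p,z) for p in P]); m=np.polyfit(W[:,0],W[:,1],1); print('heading',np.degrees(np.arctan(m[0])).round(2),W[[0,-1]].round(4).tolist()); return m
h=line([(418,180.5),(414.7,210.5),(411.5,240.5),(408.1,270.5)],.133)
k=line([(275.3,110.5),(275.2,180.5),(275.1,250.5)],.245)
print('hung cap end',onz(s,418,159.5,.145),'held cap end',onz(s,276,76,.257))
for x in (.449,.539,.639): print(x,h[0]*x+h[1],k[0]*x+k[1])
o=telemetry.get_obs();print(o['ee_rot'],o['tool_pos'])
```

```text
heading 0.7 [[0.4633, 0.0197, 0.133], [0.5436, 0.0206, 0.133]]
heading 0.58 [[0.4118, -0.0982, 0.245], [0.4798, -0.0975, 0.245]]
hung cap end [0.44475852 0.01243231 0.145     ] held cap end [ 0.39846473 -0.09805466  0.257     ]
0.449 0.01951112443448032 -0.09777339944720773
0.539 0.02061189686743245 -0.0968602999692958
0.639 0.021834977348490367 -0.09584574499383809
[ 3.14032484e+00 -1.88475612e-03 -3.12901481e+00] [ 0.48984228 -0.09785935  0.42341527]
```

Call:
apply_moves([
  [[0,-0.04,0.6,0,1],[0,-0.04,1.3,0,1],[0,-0.04,1.8,0,1],[0,-0.04,1.9,0,1],[0,-0.04,1.9,0,1]],
])

```text
time: 5.38
tool_pos: [0.4901, -0.1002, 0.3302]
ee_rot: [-3.142, 0.001, -3.129]
wrist_force: [0.3, 0.0, -1.9]
width: 0.0261
finger_force: 30.0
```

Run:
```python
from h import *
for i in range(3):
    s=snap('top','t3') if i==0 else snap('scene','s3') if i==1 else snap('wrist','w3')
    o=telemetry.get_obs();print(o['time'],o['tool_pos'],o['ee_rot'],o['joint_positions'][:3])
t=load('t3')['image'][:,:,::-1]; s=load('s3')['image'][:,:,::-1]
c=np.zeros((480,800,3),np.uint8)
c[:,:350]=cv2.resize(t[130:226,278:348],None,fx=5,fy=5,interpolation=3)
c[:,355:795]=cv2.resize(s[160:280,275:385],None,fx=4,fy=4,interpolation=3); cv2.imwrite('pics/c3.png',c)
```

```text
5.425 [ 0.49029211 -0.10045481  0.3309293 ] [-3.14106200e+00  2.06010561e-03 -3.12968891e+00] [-0.31547404  0.00275552  1.60527254]
5.475 [ 0.4903866  -0.1006227   0.33131416] [-3.14077457e+00  2.85977311e-03 -3.12994215e+00] [-0.31573139  0.00254712  1.60470578]
5.525 [ 0.49037441 -0.1007496   0.33136002] [-3.14072307e+00  2.96603057e-03 -3.13022435e+00] [-0.31597705  0.00251417  1.60464644]
```

View pics/c3.png

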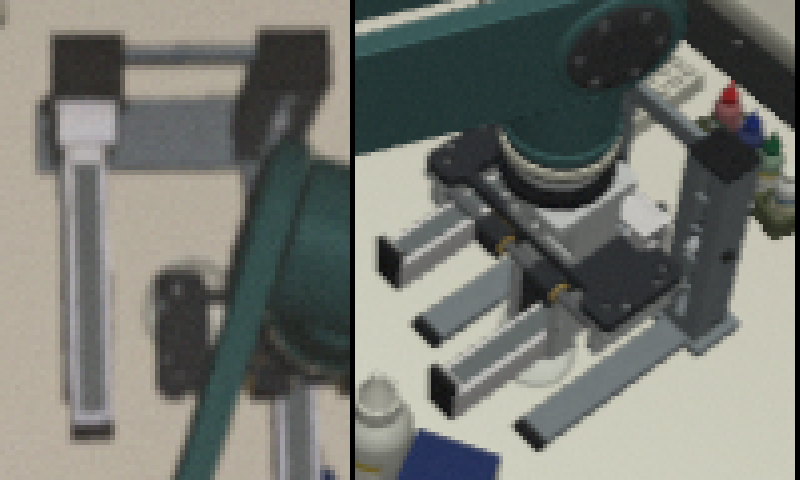

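Run:
```python
from h import *
s=load('w3'); im=s['image']; g=cv2.cvtColor(cv2.GaussianBlur(im,(3,3),0),cv2.COLOR_RGB2GRAY).astype(int)
def runs(r,a,b):
    d=np.diff(g[r,a:b]); out=[]
    for i in range(1,len(d)-1):
        if abs(d[i])>20 and abs(d[i])>=abs(d[i-1]) and abs(d[i])>abs(d[i+1]): out.append((a+i+1,int(d[i])))
    return out
for r in (120,160,200,240,270): print(r,runs(r,235,315),'|',runs(r,340,520))
t=load('t3'); g=cv2.cvtColor(t['image'],cv2.COLOR_RGB2GRAY).astype(int)
for r in (170,190,205,208,211,214): print(r,runs(r,286,345))
print(-np.array(s['R']).T@s['t'])
```

```text
120 [(248, 63), (259, -39), (294, 45), (302, -28), (305, 36)] | [(467, -42), (502, 26)]
160 [(248, -23), (259, -50), (293, 47), (301, -31), (304, 35)] | []
200 [(259, -45), (292, 49), (300, -30), (303, 33)] | [(387, -84), (420, 85), (446, -60), (470, 28)]
240 [(251, 55), (260, -56), (292, 51), (300, -45)] | [(384, -79), (387, 22), (415, 44), (441, -49), (463, 29), (473, -50), (502, 47)]
270 [(244, -27), (251, 73), (260, -54), (291, 51), (300, -72), (307, 27)] | [(381, -67), (384, 26), (412, 48), (436, -49), (459, 29), (468, -45), (496, 47)]
170 [(290, -31), (293, -32), (298, 43), (327, -66)]
190 [(290, -49), (292, 50), (299, 33), (309, -42), (320, 24), (323, -27)]
205 [(290, -39), (292, 35), (294, -37), (299, 44), (309, -65), (320, 21)]
208 [(290, -38), (292, 39), (294, -34), (299, 31), (310, -48), (317, -21), (326, 29), (328, -43), (336, 24), (340, 39)]
211 [(291, -22), (294, -25), (299, 30), (317, -63), (325, 52), (332, -39), (335, -33), (340, 33)]
214 [(292, -40), (301, 42), (316, -66), (324, 51), (332, -45), (335, -34), (340, 38)]
[ 0.41568718 -0.10071005  0.31099898]
```

Run:
```python
from h import *
s=load('w3')
H=np.array([onz(s,487.5,240.5,.133),onz(s,482,270.5,.133)]);K=np.array([onz(s,276.5,120.5,.154),onz(s,275.5,270.5,.154)])
# extrapolate with heading .7 deg to x=.539
t=np.tan(np.radians(.7))
print(H,K, H[:,1]+t*(.539-H[:,0]), K[:,1]+t*(.539-K[:,0]))
T=load('t3'); print('top held',onz(T,337.6,212,.154),'hung',onz(T,296.4,212,.133))
o=telemetry.get_obs(); print(o['tool_pos'],o['ee_rot'])
```

```text
[[0.48283705 0.02065101 0.133     ]
 [0.50147506 0.02076726 0.133     ]] [[ 0.41792226 -0.10017818  0.154     ]
 [ 0.49268134 -0.09970554  0.154     ]] [0.0213372  0.02122574] [-0.09869886 -0.09913963]
top held [ 0.46325634 -0.10215724  0.154     ] hung [0.4669479  0.01814564 0.133     ]
[ 0.49037441 -0.1007496   0.33136002] [-3.14072307e+00  2.96603057e-03 -3.13022435e+00]
```

Call:
apply_moves([
  [[0,0,0.06,0,1],[-0.3,0,0.06,0,1],[-0.6,0,0.06,0,1],[-0.7,0,0.06,0,1],[-0.8,0,0.06,0,1],[-0.84,0,0.06,0,1],[-0.84,0,0.06,0,1]],
])

```text
time: 6.4
tool_pos: [0.532, -0.1004, 0.3266]
ee_rot: [3.142, -0.0, -3.131]
wrist_force: [0.5, -1.0, -2.1]
width: 0.0262
finger_force: 30.0
```

Call:
apply_moves([
  [[-0.06,0,0,0,1],[-0.1,0,0,0,1],[-0.13,0,0,0,1],[-0.16,0,0,0,1],[-0.16,0,0,0,1]],
])

```text
time: 7.02
tool_pos: [0.5401, -0.1003, 0.3267]
ee_rot: [3.142, -0.0, -3.131]
wrist_force: [0.2, 0.7, -2.2]
width: 0.0259
finger_force: 30.0
```

Call:
apply_moves([
  [[-0.04,0,0,0,1],[-0.08,0,0,0,1],[-0.12,0,0,0,1],[-0.12,0,0,0,1]],
])

```text
time: 7.52
tool_pos: [0.5438, -0.1005, 0.3261]
ee_rot: [3.142, -0.011, -3.131]
wrist_force: [-11.8, -1.7, 2.6]
width: 0.0256
finger_force: 30.0
```

Run:
```python
from h import *
s=snap('scene','s4')['image'][:,:,::-1]; snap('wrist','w4')
cv2.imwrite('pics/c4.png',cv2.resize(s[170:270,290:390],(600,600),interpolation=3))
o=telemetry.get_obs(); print(o['tool_pos'],o['ee_rot'],o['wrist_force'],o['wrist_torque'])
S=load('s4')
for n,X in [('heel if x=.639',(.639,-.0985,.123)),('tab',(.625,-.0985,.199)),('slot hi edge',(.639,-.098,.168)),('capcorner',(.639,-.0785,.207))]: print(n,(proj(S,X)-[290,170])*6)
```

```text
[ 0.54370189 -0.1004972   0.3260544 ] [ 3.14148048 -0.01058116 -3.1312741 ] [-11.30054457   0.12542661   1.87909134] [-9.32777136e-02  1.94123192e+00 -5.18591598e-04]
heel if x=.639 [407.56470523 298.14314185]
tab [405.19770655 212.27673729]
slot hi edge [418.12325019 239.2062693 ]
capcorner [399.2013011 161.2340826]
```

View pics/c4.png

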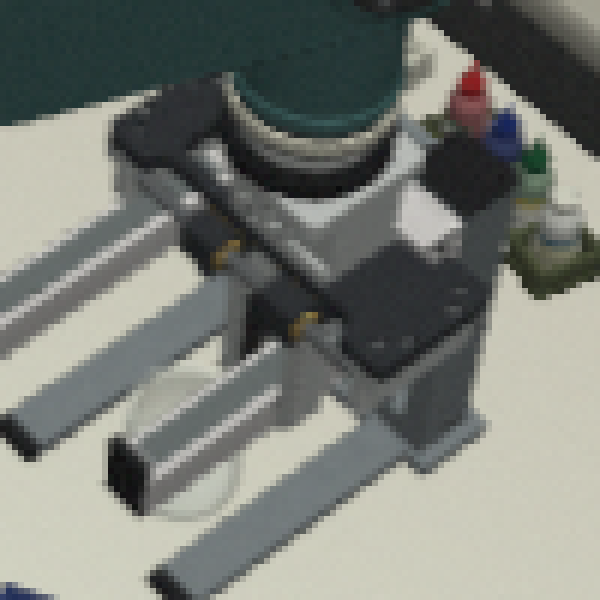

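Call:
apply_moves([
  [[0.03,0,0.03,0,1],[0.03,0,0.08,0,1],[0.03,0,0.13,0,1],[0.03,0,0.18,0,1],[0.03,0,0.2,0,1],[0.03,0,0.2,0,1]],
])

```text
time: 8.38
tool_pos: [0.5433, -0.1004, 0.3166]
ee_rot: [-3.142, -0.005, -3.131]
wrist_force: [-6.8, -0.7, 1.7]
width: 0.0259
finger_force: 30.0
```

Call:
apply_moves([
  [[0.08,0,0.2,0,1],[0.11,0,0.2,0,1],[0.11,0,0.2,0,1]],
])

```text
time: 8.75
tool_pos: [0.5391, -0.1004, 0.3069]
ee_rot: [3.142, 0.001, -3.131]
wrist_force: [0.6, 0.2, -0.6]
width: 0.0258
finger_force: 30.0
```

Run:
```python
from h import *
a=load('w4')['image'][:,:,::-1]; b=snap('wrist','w5')['image'][:,:,::-1]; s=snap('scene','s5')['image'][:,:,::-1]
o=telemetry.get_obs(); print(o['tool_pos'],o['ee_rot'],o['wrist_force'],o['wrist_torque'],o['width'])
c=np.zeros((600,800,3),np.uint8)
c[:250,:400]=a[60:310,80:480]; c[255:505,:400]=b[60:310,80:480]
c[:400,405:795]=cv2.resize(s[170:270,292:390],(390,400),interpolation=3)
cv2.imwrite('pics/c5.png',c)
S=load('s5'); 
f=lambda p:(292+p[0]*98/390,170+p[1]/4)
```

```text
[ 0.53918818 -0.10034651  0.30686781] [-3.14157430e+00  7.57445220e-04 -3.13062336e+00] [-0.23414952 -0.27997476 -0.52473965] [ 0.08288056 -0.26993487 -0.01237776] 0.025784874234697813
```

View pics/c5.png

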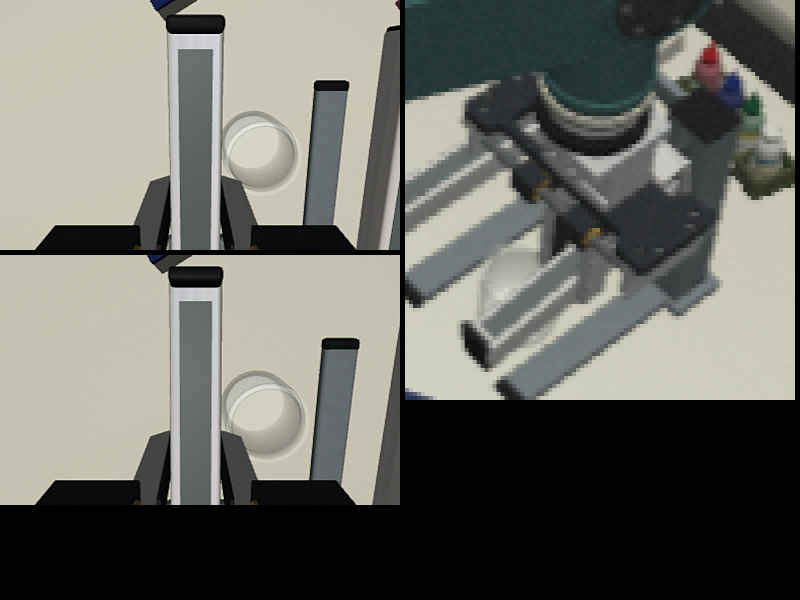

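Comparing the pressed state (top left) with now (bottom left): the held beam's cap row went from 15 to 12 and it looks narrower, so the beam has dropped or tilted in the pads. I'll get its slope from the strip widths.

Run:
```python
from h import *
for n in('w3','w4','w5'):
    s=load(n); g=cv2.cvtColor(cv2.GaussianBlur(s['image'],(3,3),0),cv2.COLOR_RGB2GRAY).astype(float)
    rows=np.arange(115,275,4); X=[]
    f=210/np.tan(np.radians(s['fovy'])/2)
    for r in rows:
        def peak(a,b,sg):
            d=sg*np.diff(g[r,a:b]); i=int(d.argmax()); w=np.clip(d[max(0,i-2):i+3],0,None); return a+.5+(w*np.arange(max(0,i-2),max(0,i-2)+len(w))).sum()/w.sum()
        l,q=peak(253,268,-1),peak(284,298,1); Z=f*.0156/(q-l)  # rel depth
        p=np.array([((l+q)/2-s['cx'])/f*Z,(r-s['cy'])/f*Z,Z]); X.append(p)
    X=np.array(X); R=np.array(s['R']); W=(X-s['t'])@R
    m=np.polyfit(W[:,0],W[:,2],1); o=W.mean(0)
    v=np.diff(g[60:110,276]); print(n,'mean Z',X[:,2].mean().round(4),'slope deg',np.degrees(np.arctan(m[0])).round(2),'z at mean',o.round(4), 'tool-rel x',)
```

```text
w3 mean Z 0.1572 slope deg 0.22 z at mean [ 0.4517 -0.1003  0.1579] tool-rel x
w4 mean Z 0.1578 slope deg 0.36 z at mean [ 0.5028 -0.1001  0.1526] tool-rel x
w5 mean Z 0.1626 slope deg 9.37 z at mean [ 0.5009 -0.0999  0.1281] tool-rel x
```

Call:
apply_moves([
  [[0,0,-0.4,0,1],[0,0,-0.8,0,1],[0.3,0,-0.9,0,1],[0.7,0,-1.0,0,1],[0.7,-0.6,-1.0,0,1],[0.7,-1.8,-1.0,0,1],[0.5,-3.0,-0.8,0,1],[0.5,-3.0,0.3,0,1],[0.5,-3.0,1.1,0,1],[0.5,-3.0,1.5,0,1]],
])

```text
time: 10.1
tool_pos: [0.5138, -0.2502, 0.2282]
ee_rot: [3.138, -0.005, -3.131]
wrist_force: [-0.3, 0.1, 1.8]
width: 0.0258
finger_force: 30.0
```

Run:
```python
from h import *
o=telemetry.get_obs(); print(o['time'],o['tool_pos'],o['ee_rot'],o['wrist_force'],o['width'])
snap('top','t6')
```

```text
10.1 [ 0.51377724 -0.25019122  0.22823229] [ 3.13846581 -0.00542485 -3.13134496] [-0.30970065  0.10583385  1.8415957 ] 0.025825296900483557
```

Call:
apply_moves([
  [[0,0,0.2,0,1],[0,0,0.4,0,1],[0,0,0.52,0,1],[0,0,0.52,0,1],[0,0,0.52,0,0.7],[0,0,0.52,0,0.4],[0,0,0.52,0,0.2],[0,0,0.52,0,0.2]],
])

```text
time: 11.15
tool_pos: [0.5157, -0.2506, 0.2057]
ee_rot: [3.142, 0.0, -3.131]
wrist_force: [-0.3, 0.6, -0.6]
width: 0.0545
finger_force: 0.0
```

Run:
```python
from h import *
o=telemetry.get_obs(); print(o['time'],o['tool_pos'],o['ee_rot'],o['wrist_force'],o['width'])
s=snap('wrist','w6')
g=cv2.cvtColor(cv2.GaussianBlur(s['image'],(3,3),0),cv2.COLOR_RGB2GRAY).astype(int)
def runs(L,a):
    d=np.diff(L); return [(a+i+1,int(d[i])) for i in range(1,len(d)-1) if abs(d[i])>20 and abs(d[i])>=abs(d[i-1]) and abs(d[i])>abs(d[i+1])]
for r in (90,120,160,200,240): print(r,runs(g[r,220:330],220))
print(runs(g[20:130,270],20))
```

```text
11.15 [ 0.51569179 -0.25057003  0.20572709] [ 3.14151459e+00  2.04729389e-04 -3.13058390e+00] [-0.33467519  0.6208357  -0.60217211] 0.05451965662709151
90 [(247, -22), (302, -27), (305, 38)]
120 [(247, -24), (258, -37), (293, 42), (301, -28), (304, 41)]
160 [(248, -24), (259, -45), (293, 43), (300, -28), (303, 39)]
200 [(259, -40), (292, 45), (300, -30), (302, 36)]
240 [(224, -22), (227, 79), (249, -21), (260, -41), (291, 45), (299, -28), (301, 31), (324, -90), (327, 27)]
[(42, -47), (44, 41), (53, -44), (55, 41), (61, -45), (83, 86), (99, -40)]
```

Run:
```python
from h import *
s=load('w6'); t=load('w2')
a=onz(s,276,99.5,.028); b=onz(t,276,110.5,.2175+.028)
print('strip front now',a,'tcp-',0.5157-a[0],'| w2',b,.4898-b[0])
for v in(61,83): print(onz(s,276,v,.04))
```

```text
strip front now [ 0.43361367 -0.25027626  0.028     ] tcp- 0.08208633084000366 | w2 [ 0.4117874 -0.0978359  0.2455   ] 0.07801259645297409
[ 0.41930729 -0.25048198  0.04      ]
[ 0.42769905 -0.25037978  0.04      ]
```

Call:
apply_moves([
  [[0.08,0,0,0,0.3],[0.08,0,0,0,1],[0.08,0,0,0,1],[0.08,0,0,0,1],[0.08,0,0,0,1],[0.08,0,0,0,1],[0.08,0,-0.5,0,1],[0.2,0,-1.6,0,1],[0.38,0,-2.5,0,1],[0.38,0.6,-2.8,0,1]],
])

```text
time: 12.45
tool_pos: [0.4962, -0.222, 0.3492]
ee_rot: [-3.138, 0.005, -3.134]
wrist_force: [0.6, 1.4, -2.9]
width: 0.0259
finger_force: 30.0
```

Call:
apply_moves([
  [[0,1.2,0,0,1],[0,2.1,0,0,1],[0,2.4,0.1,0,1],[0,2.4,0.3,0,1],[0,2.4,0.33,0,1],[0,2.4,0.33,0,1],[0,2.4,0.33,0,1]],
])

```text
time: 13.32
tool_pos: [0.4951, -0.1018, 0.3293]
ee_rot: [-3.141, 0.0, -3.132]
wrist_force: [-0.9, 1.0, -2.2]
width: 0.0257
finger_force: 30.0
```

Run:
```python
from h import *
s=snap('wrist','w7'); snap('scene','s7')
o=telemetry.get_obs(); print(o['time'],o['tool_pos'],o['ee_rot'],o['wrist_force'],o['width'])
g=cv2.cvtColor(cv2.GaussianBlur(s['image'],(3,3),0),cv2.COLOR_RGB2GRAY).astype(int)
def runs(L,a):
    d=np.diff(L); return [(a+i+1,int(d[i])) for i in range(1,len(d)-1) if abs(d[i])>20 and abs(d[i])>=abs(d[i-1]) and abs(d[i])>abs(d[i+1])]
for r in (120,200,240,270): print(r,runs(g[r,235:315],235),runs(g[r,340:540],340))
print(runs(g[20:130,270],20))
```

```text
13.425 [ 0.4950859  -0.10143122  0.32939894] [-3.14143542e+00  4.48142435e-04 -3.13162898e+00] [ 0.21313854  0.43402176 -2.01704829] 0.02586283681424579
120 [(248, 62), (258, -40), (293, 45), (301, -30), (304, 42)] [(469, -72), (506, 36), (525, -32)]
200 [(249, -23), (259, -45), (292, 48), (300, -28), (302, 34)] [(389, -66), (422, 63), (449, -58), (473, 28), (484, -55), (514, 44)]
240 [(251, 55), (260, -56), (292, 50), (300, -48)] [(386, -81), (417, 42), (444, -59), (467, 28), (477, -45), (506, 46)]
270 [(244, -26), (251, 76), (260, -49), (291, 51), (300, -70), (307, 27)] [(383, -76), (386, 24), (414, 48), (440, -59), (463, 29), (472, -47), (501, 46)]
[(93, 108), (108, -48)]
```

Run:
```python
from h import *
s=load('w7')
H=np.array([onz(s,499,200.5,.133),onz(s,491.5,240.5,.133),onz(s,486.5,270.5,.133)]);K=np.array([onz(s,275.5,120.5,.152),onz(s,275.5,200.5,.152),onz(s,275.5,270.5,.152)])
t=np.tan(np.radians(.6))
for A in(H,K): print(A.round(4).tolist(), A[:,1]+t*(.539-A[:,0]), np.degrees(np.polyfit(A[:,0],A[:,1],1)[0]))
```

```text
[[0.4634, 0.0205, 0.133], [0.4866, 0.0206, 0.133], [0.505, 0.021, 0.133]] [0.02132436 0.02111509 0.021309  ] 0.5578156157083614
[[0.4222, -0.1015, 0.152], [0.4598, -0.1011, 0.152], [0.4969, -0.1007, 0.152]] [-0.10028791 -0.10029742 -0.1003068 ] 0.5855341188555183
```

Call:
apply_moves([
  [[-0.2,0.025,0.02,0,1],[-0.5,0.025,0.02,0,1],[-0.7,0.025,0.02,0,1],[-0.85,0.025,0.02,0,1],[-0.92,0.025,0.02,0,1],[-0.95,0.025,0.02,0,1],[-0.98,0.025,0.02,0,1],[-0.98,0.025,0.02,0,1]],
])

```text
time: 14.42
tool_pos: [0.5431, -0.0991, 0.328]
ee_rot: [3.141, -0.003, -3.131]
wrist_force: [-4.8, -0.2, -1.1]
width: 0.026
finger_force: 30.0
```

Call:
apply_moves([
  [[0,0,0.05,0,1],[0,0,0.1,0,1],[0,0,0.15,0,1],[0,0,0.15,0,1],[0.04,0,0.15,0,1],[0.08,0,0.15,0,1],[0.08,0,0.15,0,1]],
])

```text
time: 15.3
tool_pos: [0.5404, -0.0991, 0.3211]
ee_rot: [-3.141, 0.003, -3.131]
wrist_force: [2.5, 0.0, -2.6]
width: 0.0258
finger_force: 30.0
```

Run:
```python
from h import *
o=telemetry.get_obs(); print(o['time'],o['tool_pos'],o['ee_rot'],o['wrist_force'],o['wrist_torque'])
s=snap('wrist','w8');f=210/np.tan(np.radians(s['fovy'])/2)
g=cv2.cvtColor(cv2.GaussianBlur(s['image'],(3,3),0),cv2.COLOR_RGB2GRAY).astype(float);X=[]
for r in range(115,275,4):
    def peak(a,b,sg):
        d=sg*np.diff(g[r,a:b]); i=int(d.argmax()); w=np.clip(d[max(0,i-2):i+3],0,None); return a+.5+(w*np.arange(max(0,i-2),max(0,i-2)+len(w))).sum()/w.sum()
    l,q=peak(253,268,-1),peak(284,298,1); Z=f*.0156/(q-l); X.append([((l+q)/2-s['cx'])/f*Z,(r-s['cy'])/f*Z,Z])
W=(np.array(X)-s['t'])@np.array(s['R']); print('slope',np.degrees(np.polyfit(W[:,0],W[:,2],1)[0]),W.mean(0))
S=snap('scene','s8')['image'][:,:,::-1]
cv2.imwrite('pics/c8.png',cv2.resize(S[175:245,330:390],(600,700)[:2] and (510,595),interpolation=3))
```

```text
15.3 [ 0.54037626 -0.09905761  0.3210678 ] [-3.14142568e+00  2.81097444e-03 -3.13061700e+00] [ 2.49685934  0.02611262 -2.57839783] [ 0.00200152 -0.36106263  0.00451097]
slope -0.012196498806032352 [ 0.50195462 -0.09866992  0.14680396]
```

Call:
apply_moves([
  [[0.04,0,0,0,1],[0.04,0,0,0,1]],
])

```text
time: 15.65
tool_pos: [0.5394, -0.0991, 0.3214]
ee_rot: [-3.141, 0.007, -3.13]
wrist_force: [8.0, -0.6, -4.4]
width: 0.0258
finger_force: 30.0
```

Call:
apply_moves([
  [[-0.07,0,0,0,1],[-0.07,0,0,0,0.7],[-0.07,0,0,0,0.5],[-0.07,0,0,0,0.4],[-0.07,0,-0.4,0,0.4],[-0.07,0,-1.2,0,0.4],[-0.07,0,-2.0,0,1],[-0.07,0,-2.0,0,1]],
])

```text
time: 16.65
tool_pos: [0.5416, -0.0991, 0.4252]
ee_rot: [-3.139, 0.008, -3.131]
wrist_force: [-0.2, -0.7, -0.7]
width: 0.0398
finger_force: 0.0
```

Run:
```python
from h import *
snap('top','t9')
s=snap('wrist','w9'); S=snap('scene','s9')['image'][:,:,::-1]
o=telemetry.get_obs(); print(o['time'],o['tool_pos'],o['ee_rot'],o['wrist_force'],o['width'])
c=np.zeros((420,800,3),np.uint8); c[:315,:420]=cv2.resize(s['image'][:,:,::-1],(420,315)); c[:,425:795]=cv2.resize(S[175:259,310:384],(370,420),interpolation=3)
cv2.imwrite('pics/c9.png',c)
```

```text
16.8 [ 0.54124665 -0.09903799  0.41921594] [ 3.14085370e+00 -2.19728027e-03 -3.13066910e+00] [-0.25495823 -0.23321081  0.49853237] 0.02790472804107674
```

View pics/c9.png

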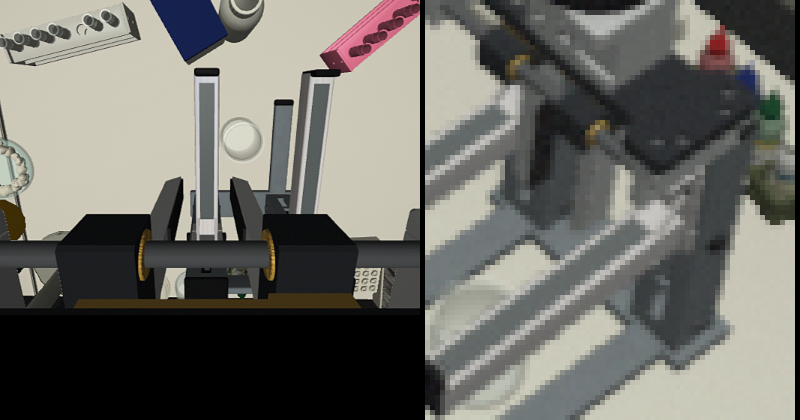

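The wrist view shows the new arm hanging at (206,150), parallel to the hung arm. The scene crop shows it level on the bare post. Next I press the tab.

Call:
apply_moves([
  [[-0.6,0,0,0,1],[-1.3,0,0,0,1],[-1.68,0,0,0,1],[-1.68,0,0.2,0,1],[-1.68,0,0.4,0,1],[-1.68,0,0.5,0,1],[-1.68,0,0.5,0,1]],
])

```text
time: 17.68
tool_pos: [0.6248, -0.0982, 0.395]
ee_rot: [3.141, -0.001, -3.131]
wrist_force: [1.1, -0.6, 0.8]
width: 0.0005
finger_force: 0.0
```

Now press in small steps.

Call:
apply_moves([
  [[0,0,0.08,0,1],[0,0,0.14,0,1],[0,0,0.2,0,1],[0,0,0.26,0,1],[0,0,0.3,0,1],[0,0,0.3,0,1]],
])

```text
time: 18.42
tool_pos: [0.6254, -0.0981, 0.3804]
ee_rot: [3.141, -0.0, -3.131]
wrist_force: [-0.1, -0.3, -0.2]
width: 0.0011
finger_force: 0.0
```

Call:
apply_moves([
  [[0,0,0.04,0,1],[0,0,0.08,0,1],[0,0,0.08,0,1]],
])

```text
time: 18.8
tool_pos: [0.625, -0.098, 0.3799]
ee_rot: [-3.141, 0.002, -3.131]
wrist_force: [-3.1, 0.5, 10.4]
width: 0.0006
finger_force: 5.2
```

Call:
apply_moves([
  [[0,0,0.05,0,1],[0,0,0.1,0,1],[0,0,0.12,0,1],[0,0,0.12,0,1]],
])

```text
time: 19.3
tool_pos: [0.6242, -0.0978, 0.3795]
ee_rot: [-3.139, 0.007, -3.13]
wrist_force: [-8.4, 1.7, 25.4]
width: 0.0003
finger_force: 12.5
```

Call:
apply_moves([
  [[0,0,-0.5,0,1],[0.1,0,-1.4,0,1],[0.8,-0.6,-1.4,1,1],[1.6,-1.2,-1.4,2,0.6],[2.3,-1.8,-1.4,3,0],[3.0,-2.4,-1.4,4,0],[3.7,-3.0,-1.4,5,0],[4.3,-3.5,-1.4,6,0],[4.5,-3.65,-1.4,7,0],[4.5,-3.65,-1.4,7.75,0]],
])

```text
time: 20.55
tool_pos: [0.4016, -0.2839, 0.4402]
ee_rot: [-3.141, -0.001, 1.793]
wrist_force: [0.2, -0.7, -0.2]
width: 0.0671
finger_force: 0.0
```

Call:
apply_moves([
  [[0,0,0.4,0,0],[0,0,0.4,0,0]],
])

```text
time: 20.8
tool_pos: [0.4022, -0.283, 0.4185]
ee_rot: [-3.139, -0.004, 1.8]
wrist_force: [-1.0, 0.4, 0.2]
width: 0.0867
finger_force: 0.0
```

Run:
```python
from h import *
o=telemetry.get_obs(); print(o['time'],o['tool_pos'],o['ee_rot'],o['wrist_force'],o['width'])
s=snap('wrist','w10');S=snap('scene','s10')['image'][:,:,::-1]; T=snap('top','t10')['image'][:,:,::-1]
c=np.zeros((600,800,3),np.uint8); c[:420,:560]=s['image'][:,:,::-1]; c[:300,562:798]=cv2.resize(S[175:259,310:376],(236,300),interpolation=3); c[302:,562:798]=cv2.resize(T[135:217,282:348],(236,298),interpolation=3)
cv2.imwrite('pics/c10.png',c)
```

```text
20.8 [ 0.40223568 -0.28302455  0.41853053] [-3.13912829 -0.00363612  1.79975937] [-0.95725543  0.35224444  0.22242404] 0.08671566384611672
```

View pics/c10.png

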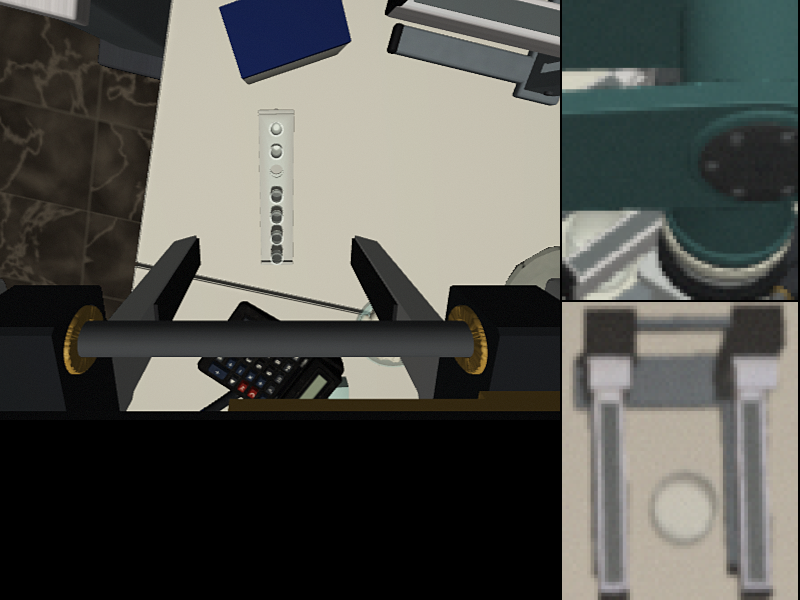

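Both arms look alike and parallel in the top crop. In the wrist view the rack spans (277,110) to (278,262), about 34 px wide, and the carton is beyond its near end.

Run:
```python
from h import *
s=load('w10'); g=cv2.cvtColor(cv2.GaussianBlur(s['image'],(3,3),0),cv2.COLOR_RGB2GRAY).astype(int)
def runs(L,a,th=8):
    d=np.diff(L); return [(a+i+1,int(d[i])) for i in range(1,len(d)-1) if abs(d[i])>th and abs(d[i])>=abs(d[i-1]) and abs(d[i])>abs(d[i+1])]
for r in (118,140,160,185,225,250): print(r,runs(g[r,245:310],245))
for c in (265,290): print(c,runs(g[95:275,c],95))
for p in [(260,110),(294,110),(261.5,262),(293.5,262)]: print(p,onz(s,*p,.052),onz(s,*p,.046))
```

```text
118 [(295, 17)]
140 [(258, -9), (294, 9)]
160 [(294, 12)]
185 [(273, -9), (294, 13)]
225 [(259, -14), (273, -33), (281, 26), (294, 14)]
250 [(271, -57), (280, -18), (283, 56), (292, -9), (294, 17)]
265 [(109, -21), (111, 15), (113, -14), (115, 13), (260, -62), (262, 52)]
290 [(109, -17), (111, 10), (113, -15), (115, 13), (260, -70), (262, 64)]
(260, 110) [ 0.36818246 -0.20544518  0.052     ] [ 0.36788931 -0.2053755   0.046     ]
(294, 110) [ 0.40125401 -0.19772116  0.052     ] [ 0.40153316 -0.19751781  0.046     ]
(261.5, 262) [ 0.40534699 -0.36544778  0.052     ] [ 0.40569697 -0.36814695  0.046     ]
(293.5, 262) [ 0.44036104 -0.35724648  0.052     ] [ 0.44131694 -0.35980372  0.046     ]
```

Call:
apply_moves([
  [[0,0.04,1.1,0,0],[0,0.04,2.2,0,0],[0,0.04,3.2,0,0],[0,0.04,3.8,0,0.3],[0,0.04,4.0,0,0.5],[0,0.04,4.0,0,1],[0,0.04,4.0,0,1],[0,0.04,4.0,0,1],[0,0.04,4.0,0,1],[0,0.04,4.0,0,1]],
])

```text
time: 22.2
tool_pos: [0.4044, -0.2829, 0.2216]
ee_rot: [3.142, 0.001, 1.8]
wrist_force: [-1.6, -1.0, 3.8]
width: 0.0357
finger_force: 30.0
```

Call:
apply_moves([
  [[0,0,0,0,1],[0,0,-0.05,0,1],[0,0,-0.05,0,1]],
])

```text
time: 22.58
tool_pos: [0.4043, -0.2823, 0.2225]
ee_rot: [-3.142, -0.001, 1.8]
wrist_force: [0.1, -0.3, -2.1]
width: 0.0352
finger_force: 30.0
```

Call:
apply_moves([
  [[0,0,-0.5,0,1],[0,0,-1.4,0,1],[0,0,-2.3,0,1],[0,0,-3.2,0,1],[0,0,-3.8,0,1],[0.3,0.3,-4.0,0.1,1],[0.9,0.8,-4.0,0.3,1],[1.5,1.3,-4.0,0.5,1],[2.1,1.8,-4.0,0.7,1],[2.7,2.4,-4.0,0.9,1]],
])

```text
time: 23.82
tool_pos: [0.491, -0.1227, 0.4223]
ee_rot: [-3.141, -0.001, 1.641]
wrist_force: [0.5, -0.5, -2.1]
width: 0.0355
finger_force: 30.0
```

Call:
apply_moves([
  [[0.55,0.5,0,0.2,1],[1.0,0.9,0,0.3,1],[1.3,1.15,0,0.35,1],[1.45,1.25,0,0.35,1],[1.45,1.25,0,0.35,1],[1.45,1.25,0,0.35,1]],
])

```text
time: 24.58
tool_pos: [0.5474, -0.0477, 0.423]
ee_rot: [-3.141, 0.0, 1.581]
wrist_force: [-0.0, 0.1, -1.5]
width: 0.0354
finger_force: 30.0
```

Run:
```python
from h import *
s=snap('wrist','w11'); snap('top','t11'); 
o=telemetry.get_obs(); print(o['time'],o['tool_pos'],o['ee_rot'],o['wrist_force'],o['wrist_torque'],o['width'])
```

```text
24.675 [ 0.54742464 -0.04778176  0.42328167] [3.14145753e+00 1.38875095e-04 1.58067667e+00] [ 0.30519766 -0.78418036 -2.5728619 ] [-0.06443616  0.1502759   0.01068306] 0.035375828251332654
```

View pics/w11.png

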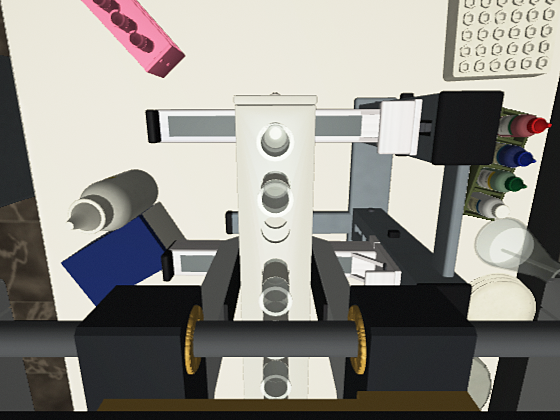

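Wrist view: the rack is held square with its end at (276,97). The hung beam runs along row 126 and the new beam along row 262. Next, the offsets.

Run:
```python
from h import *
s=load('w11'); g=cv2.cvtColor(cv2.GaussianBlur(s['image'],(3,3),0),cv2.COLOR_RGB2GRAY).astype(int)
def runs(L,a,th=15):
    d=np.diff(L); return [(a+i+1,int(d[i])) for i in range(1,len(d)-1) if abs(d[i])>th and abs(d[i])>=abs(d[i-1]) and abs(d[i])>abs(d[i+1])]
for c in (180,220,340): print(c,runs(g[95:160,c],95))
for c in (185,200,348): print(c,runs(g[235:290,c],235))
print('row126',runs(g[126,130:200],130), 'row262',runs(g[262,150:200],150),'col250',runs(g[85:115,250],85))
for n,p,z in [('rack end',(276,96),.2537),('rackL',(236,150),.2497),('rackR',(314,150),.2497),('hung c180',(180,126),.133),('hung c340',(340,126),.133),('new c200',(200,262),.133),('hungtabL',(382,126),.181),('capface',(435,128),.207)]: print(n,onz(s,*p,z).round(4))
```

```text
180 [(109, -47), (111, 43), (116, -51), (137, 42), (141, -20), (143, 22)]
220 [(109, -43), (111, 41), (116, -46), (137, 40), (141, -23), (143, 25)]
340 [(108, -26), (111, 24), (116, -50), (136, 58), (141, -19), (143, 19)]
185 [(238, -52), (250, 53), (255, -55), (272, 54), (285, -101)]
200 [(240, -76), (250, 51), (255, -53), (272, 62), (286, -79)]
348 [(251, 58), (257, -57), (273, 50), (281, -34)]
row126 [(147, -112), (160, 99), (169, -46)] row262 [(173, 106), (181, -56)] col250 [(95, -34), (97, 26), (104, -54), (106, 49)]
rack end [0.547  0.0363 0.2537]
rackL [0.529  0.013  0.2497]
rackR [0.5645 0.0133 0.2497]
hung c180 [0.472  0.0199 0.133 ]
hung c340 [0.5979 0.0213 0.133 ]
new c200 [ 0.4822 -0.0959  0.133 ]
hungtabL [0.616  0.0227 0.181 ]
capface [0.6383 0.0225 0.207 ]
```

Call:
apply_moves([
  [[0.2,-0.27,0.2,0,1],[0.2,-0.27,0.6,0,1],[0.2,-0.27,1.0,0,1],[0.2,-0.27,1.25,0,1],[0.2,-0.27,1.32,0,1],[0.2,-0.27,1.36,0,1],[0.2,-0.27,1.38,0,1],[0.2,-0.27,1.38,0,1]],
])

```text
time: 25.68
tool_pos: [0.5343, -0.0373, 0.3547]
ee_rot: [3.141, 0.0, 1.582]
wrist_force: [-0.7, 0.1, -2.3]
width: 0.0352
finger_force: 30.0
```

Not yet in contact; lower a little more.

Call:
apply_moves([
  [[0,0,0.02,0,1],[0,0,0.04,0,1],[0,0,0.04,0,1]],
])

```text
time: 26.05
tool_pos: [0.5342, -0.0374, 0.3541]
ee_rot: [3.139, 0.001, 1.582]
wrist_force: [-3.0, -1.0, 5.6]
width: 0.0354
finger_force: 30.0
```

Call:
apply_moves([
  [[0,0,-0.01,0,0.8],[0,0,-0.01,0,0.6],[0,0,-0.01,0,0.4],[0,0,-0.01,0,0.3],[0,0,-0.01,0,0.3],[0,0,-0.5,0,0.3],[0,0,-1.2,0,0.3],[0,0,-2.2,0,0.3],[0,0,-2.8,0,0.3],[0,0,-2.8,0,0.3]],
])

```text
time: 27.3
tool_pos: [0.5341, -0.0372, 0.4952]
ee_rot: [3.135, 0.001, 1.582]
wrist_force: [-0.3, 0.3, 0.2]
width: 0.0659
finger_force: 0.0
```

Call:
apply_moves([
  [[1.2,-0.5,0,0,0.3],[2.4,-1.2,0,0,0.3],[3.6,-1.8,0,0,0.3],[4.6,-2.4,0,0,0.3],[4.6,-2.4,0,0,0.3]],
])

```text
time: 27.92
tool_pos: [0.4097, 0.1939, 0.4903]
ee_rot: [-3.139, 0.0, 1.587]
wrist_force: [1.2, 0.1, -0.1]
width: 0.066
finger_force: 0.0
```

Run:
```python
from h import *
T=snap('top','t12'); S=snap('scene','s12')
o=telemetry.get_obs(); print(o['time'],o['tool_pos'],o['wrist_force'],o['width'])
t=T['image'][:,:,::-1]; s=S['image'][:,:,::-1]
c=np.zeros((500,800,3),np.uint8); c[:480,:395]=cv2.resize(t[130:226,274:353],None,fx=5,fy=5,interpolation=3); c[:480,400:800]=cv2.resize(s[160:280,275:375],None,fx=4,fy=4,interpolation=3); cv2.imwrite('pics/c12.png',c)
```

```text
28.025 [0.41119099 0.19213966 0.49052747] [-0.01145798  0.36740281 -0.62318701] 0.06565711074500608
```

View pics/c12.png

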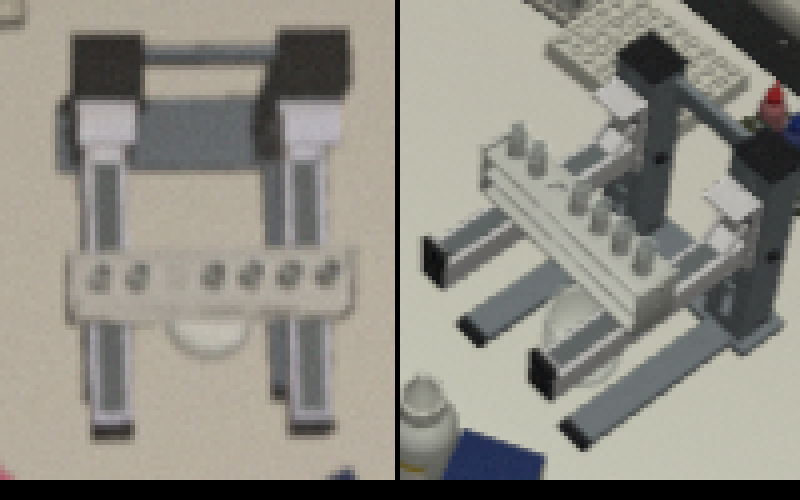

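The rack sits square and centred across both level arms: rack centre at crop (211,285), arm end caps at (112,430) and (312,427). Nothing else has moved. Handing in.

```bash
python3 -c "
from bench import ticket
print(ticket.close_job())"
```

```text
the job is handed in; nothing more can be done
None
```

I handed the job in at about 28 s: the loose arm is hooked and pressed down to a hard stop at home height on the bare post (catch not seen directly), the rack stands square and centred across both arms, the bystanders look undisturbed, and the gripper is clear of everything. The first hooking try slipped, so I set the arm on the desk and re-gripped it.

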